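Clamp the dispense-arm bracket and counter-hold its hidden bolt

ROBOT

A 6-joint arm with a two-finger parallel gripper is mounted at the origin on a cart in front of the work surface, level with it; the furniture and walls round the work are solid. World frame = base frame: x ahead of the robot, y to its left, z up, the work surface at z = 0. Lengths are in m, angles in rad, forces in N, time in s.
With the tool pointing down it reaches from about 0.3 to 0.875 m from the base axis. Payload 6.4 kg.
Tool frame: the origin (TCP) lies at the very end of the fingers, on their centre line; the grasp point (between the pads) lies 19 mm behind it (ctrl.hold_point_z is the distance from the TCP to the grasp point, in m); y points along the fingers, x is the direction in which the jaws open and shut, and the axes are right-handed (so a half turn about y gives the same grasp; the last joint's range is limited). The gripper opens to 85 mm and grips with 20 to 120 N. Pads are 22 mm wide; open, the fingers measure 114 mm over their backs; the gripper's body (76 mm by 85 mm) begins 54 mm behind the grasp point. The pads swing forward as they close: fully open they stand 13 mm farther back than shut.
Start: joints at [-1.326, 0.181, 1.607, -0, 1.354, -0.206], TCP at [0.251, -0.518, 0.195] pointing down, gripper open.
Joint ranges: [-2.99, 2.99], [-0.89, 2.07], [0.3, 2.58], [-1.14, 4.28], [0, 2.63], [-3.12, 3.12]. Speed limits (rad/s): [2.57, 2.57, 3.01, 3.14, 3.14, 3.14].

INTERFACE

Orientations are given as a unit quaternion [w, x, y, z].
In Python, from bench import ctrl, imaging gives the robot as it stands.
- The arm moves only by the shell command python3 -m jog 'ROWS'. ROWS is JSON, a list of rows, each a list of 3 entries, a list of its own where there are three numbers: the shift along the tool's x, y, z in cm, then the turn, a rotation vector about the tool's x, y, z in rad, then the finger opening in cm, from 0 to 8.54. A call has 1 to 12 rows; each row shifts and turns the pose as measured when the row begins, along the tool's axes as they then stand; what a row does not reach is not made up. A row lasts 1/12 s, in which the tool goes at most 41.7 mm and 7.16 degrees, less where a joint would pass 70% of its speed; a pose out of reach is approached as far as the arm can. A call is refused whole if a number of a shift passes 4.17 or a number of a turn 0.125, either way. A call with a gripper value outside its range is refused whole. The fingers move at their own pace and stop on an object; the grip force is fixed at half the most. Time passes only in rows, so rows that do not move let the fingers close. It gives the time, the measured TCP pose, the force and the opening at its end, in the units of the state.
- ctrl.get_obs(): the state, without advancing time (a new reading comes with each control period).
- imaging.camera(name): name is "scene" or "top" or "wrist"; returns a dict with "frame" (384x512x3 uint8, red, green, blue), "depth" (384x512 float32, m along the optical axis (not along the pixel's ray), 0 where there is no reading), "K" (3x3 intrinsics, pixels), "k1" (the pictures are not rectified: a ray, as slopes to the right and down, at radius r is drawn at 1 + k1 r^2 times it, then the intrinsics apply), "R" (3x3) and "t" (3): a world point X has camera coordinates R X + t. Camera axes: x right, y down, z forward; pixel columns grow to the right and rows downward; lengths in m; the calibration is good to about 2 mm. A picture is of the moment at which its call begins.
- ctrl.hand_in(): hands the job in, once; it reports no verdict.
The state is a dict: "time_s": time; "q": joint angles; "dq": joint speeds; "joint_efforts": joint torques, N m; "eef_pos": TCP position; "eef_rot": TCP orientation; "wrist_force": force on the tool from outside, world axes, zero at the start; "torque": the same for the moment, N m; "opening": opening from 0.0 (shut) to 1.0 (fully open).
Only numpy, scipy, OpenCV 4.12 (cv2) and the standard library are available. Lean on these libraries where they do the work, as an engineer would, in place of code of your own. Each camera call takes 0.05 s, during which the arm holds its last target. There are 200 camera calls.

TASK

The coater's dispense-arm bracket stands loose in the small vise: turn the vise crank clockwise until the jaws clamp the bracket firmly, then let go of the crank. Then reach down into the gap between the bracket's two walls, grip the bolt head hidden there across its sides and hold it firmly so that it cannot turn while a colleague tightens the nut in front; the program finishes while still holding the bolt head. Leave the other things on the worktop where they are.

Things in the scene. Friction and masses are not known exactly. Their poses are not given: they have to be found in the camera images.
- vise: Small grey vise fixed to the worktop, round foot 124 mm across. Origin on the worktop under the clamped bracket's middle; x along the screw from crank (towards the robot) to fixed jaw, z up. Bed 74 mm wide, x -98 to 70, top at z = 50 mm. Jaws 90 mm wide, to z = 92. Front block x -98 to -82, to z = 89. Fixed jaw's face x = 28. Screw axis y = 0, z = 72 mm. Hoods hang above, behind it: stay low.
- crank (a joint): Vise crank (rad). 0: knob straight up; grows clockwise seen from the crank end (up, right, down, left), closing the jaw 10 mm a turn. Starts at -1.2 to 1.2, turns with about 3 N at the knob, stays where left; the jaw has the bracket pressed home at about 6.2, then its springs load up: firm from 6.6, dead stop at 7.0. Knob centre in the vise's frame: (-135.5, -36 sin q, 72 + 36 cos q) mm.
- crank_grip: Black revolving knob of the crank, 16 mm in diameter, 36 mm long along the vise's x; it spins freely on its pin, so a gripper can carry it round without turning. Origin at its centre. The crank arm (14 mm wide, 9 mm thick) begins 19 mm behind this centre, towards the jaws.
- bracket: Aluminium channel bracket, loose on the vise bed: base 56 (x) x 90 (y) x 26 mm, two walls 6 mm thick at front (-x, to the crank) and rear, 94 mm high. Gap between them 44 mm wide, open above and at the y ends. Origin: centre of the underside; axes as the vise's. A flat arm on the front wall, 60 mm up, reaches 118 mm to +y with a white nozzle (34 to 86 mm up). Starts 2-5 mm short of the fixed jaw.
- bolt_head: Steel hexagon bolt head, 19 mm across flats, 22 across corners, 8 mm thick, in the gap between the bracket's walls, hidden by the front wall. Origin at its centre: (-6, 0, 60) mm in the bracket's frame. 12 mm clear of the front wall (a 19 mm round sleeve between), 24 mm of the rear wall, 34 mm above the gap's floor and below the walls' tops. Bolt axis along the bracket's x.
- bolt (a joint): Turn of the bolt with its head and front nut about the bracket's x axis (rad). At 0 one pair of the head's flats faces straight to the bracket's left and right (+-y); positive turns that pair's +y flat upwards. It turns easily (0.03 N m of friction) and starts between -0.35 and 0.35 rad.
- spanner: Bystander: steel spanner, 165 x 34 x 9 mm, lying on the right of the vise. Origin under its middle, long side along x.
- swab_tub: Bystander: round tub with a wide green lid, 58 mm across, 68 mm high, on the left of the vise. Origin at its underside.
- vial: Bystander: small brown glass vial with a blue cap, 20 mm across, 53 mm high, on the right of the vise. Origin at its underside.
- wafer_tub: Bystander: round cream tub, 68 mm across, 46 mm high, at the right. Origin at its underside.
- carrier: Bystander: flat round white wafer carrier, 63 mm across, 12 mm high, at the right. Origin at its underside.
- resist_bottle: Bystander: brown bottle with a white cap, 52 mm across, 114 mm high, at the right rear. Origin at its underside.
- wipes_box: Bystander: carton 62 x 170 x 52 mm, at the left. Origin at its underside.
- pen: Bystander: pen, 140 mm long, at the left. Origin at its underside.
- jaw: Moving jaw of the vise, 24 mm thick, 90 mm wide, 41 mm high, driven along the vise's x by the crank, through disc springs. Origin at mid height; its steel face towards the bracket is 14 mm further along the vise's x. Clamped, that face is at x = -28 mm in the vise's frame; at the start 8 to 12 mm short of that.

How it is judged:
On the way, in this order (a step that is already met when the one before it is completed fails the run):
1. the jaws clamp the bracket firmly, seated on the bed and against the fixed jaw (contact force between jaw and bracket above 20 N and x of bracket in the frame of vise above -0.0015 m and z of bracket in the frame of vise below 0.053 m and angle between bracket's own z axis and vertical below 0.05 rad), for 0.3 s.
2. the crank is let go, the bracket still clamped (contact force between the fingers and crank_grip below 0.1 N and distance between the grasp point and crank_grip above 0.06 m and contact force between jaw and bracket above 20 N), for 0.2 s.
3. the hidden bolt head is gripped between the fingers (distance between the grasp point and bolt_head below 0.016 m and contact force between the fingers and bolt_head above 12 N), for 0.3 s.
At the end, for the whole second after the job is handed in: The grasp point is within 16 mm of the bolt head's centre, the fingers press on the head with over 12 N in all, the bolt stands still (under 0.05 rad/s). The bracket sits upright (0.05 rad) on the bed, against the fixed jaw (1.5 mm), the moving jaw pressing on it with over 20 N (all of step 1 and all of step 3 and velocity of joint bolt between -0.05 and 0.05 rad/s); the arm keeps its last pose, push and grip.
It fails at once if a bystander on the worktop is shoved or knocked over (moved more than 25 mm) (distance of any of spanner, swab_tub, vial, wafer_tub, carrier, resist_bottle, wipes_box, pen from where it was at the start of the episode above 0.025 m).
It also fails if it takes over 58 s, if anything falls off the work surface, if the arm or the gripper's body presses on something with over 40 N, if the wrist force passes 120 N, or if a joint passes its speed limit or range.

## Working session

There is one attempt and no reset: what is moved stays moved. The work goes in short steps, Python scripts to look and compute and a shell command to move; the robot and the scene stay as the last step left them, time stands still between calls to the robot, and variables do not carry over. Pictures are saved under pics/ and viewed, about 8 in all and at most 12, crops included, and the job is handed in when it is done.

```bash
ls; mkdir -p pics
python3 - <<'E'
from bench import ctrl, imaging
import cv2, numpy as np
o=ctrl.get_obs(); print(o, ctrl.hold_point_z)
ims=[]
for n in ("scene","top"):
    c=imaging.camera(n); np.savez(f"{n}0.npz",**c)
    print(n,c["K"].tolist(),c["k1"],c["R"].round(4).tolist(),c["t"])
    cv2.imwrite(f"pics/{n}0.png",c["frame"][:,:,::-1])
E
```

```text
pics
{'time_s': 0.0, 'q': array([-1.32632567e+00,  1.81544998e-01,  1.60799311e+00,  7.87619502e-06,
        1.35377620e+00, -2.06323545e-01]), 'dq': array([ 4.38743911e-04,  4.49283297e-04,  4.33003818e-05,  1.51858205e-03,
        7.65585336e-04, -1.18502673e-04]), 'joint_efforts': array([ 1.44599169e-03, -4.44874156e+01, -3.51332188e+01, -2.07684393e-04,
        9.11073148e-03,  1.23580352e-05]), 'eef_pos': array([ 0.25037428, -0.51696162,  0.19388917]), 'eef_rot': array([ 0.59952298, -0.59867481,  0.37604303, -0.37516971]), 'wrist_force': array([ 0.10104879, -0.22689293, -0.96251428]), 'torque': array([-0.0014901 , -0.00758651,  0.01010497]), 'opening': 1.0039303681684304} 0.0187
scene [[349.2321032096845, 0.0, 255.63972280931068], [0.0, 349.2321032096845, 188.41081680339275], [0.0, 0.0, 1.0]] -0.05993988561175956 [[-0.4567, -0.8893, 0.0236], [-0.4544, 0.2104, -0.8656], [0.7648, -0.4061, -0.5002]] [0.23297399 0.3342307  0.8970866 ]
top [[372.2957152214807, 0.0, 260.8199594047049], [0.0, 372.2957152214807, 193.12528975055073], [0.0, 0.0, 1.0]] -0.0007966270094861147 [[-0.0225, -0.9997, 0.0083], [-0.9964, 0.0217, -0.0817], [0.0815, -0.0101, -0.9966]] [-0.01008781  0.54147272  1.16869078]
```

View pics/scene0.png

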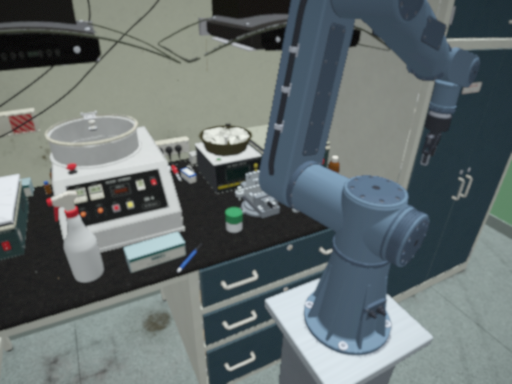

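View pics/top0.png

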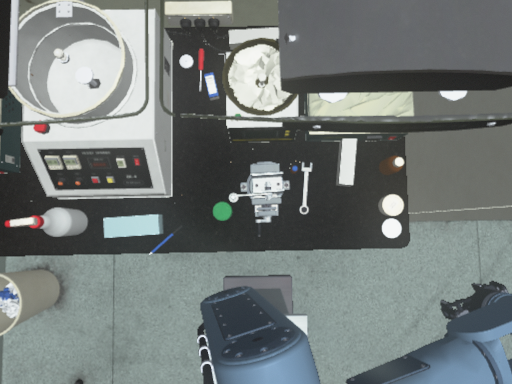

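The scene view shows the vise at about (258,195), part hidden by the arm, with the tub at (234,220) and the pen at (189,258). The top view shows the vise at (267,190), the crank knob near (259,228), the nozzle at (233,198), the spanner at (305,190) and the tub at (222,211).

```bash
cat > h.py <<'E'
import numpy as np, cv2
from scipy.spatial.transform import Rotation as Rn
def rays(c,uv):
    uv=np.atleast_2d(np.asarray(uv,float)); K=c["K"]
    d=(uv-[K[0,2],K[1,2]])/[K[0,0],K[1,1]]; s=d.copy()
    for _ in range(8): s=d/(1+float(c["k1"])*(s**2).sum(1,keepdims=True))
    return np.c_[s,np.ones(len(s))]
def pts(c,uv,depth=None):
    uv=np.atleast_2d(np.asarray(uv)); 
    z=c["depth"][uv[:,1].astype(int),uv[:,0].astype(int)] if depth is None else depth
    return (rays(c,uv)*np.asarray(z).reshape(-1,1)-c["t"])@c["R"]
def plane(c,uv,h):
    d=rays(c,uv)@c["R"]; o=-c["R"].T@c["t"]
    return o+d*((h-o[2])/d[:,2])[:,None]
def proj(c,X):
    p=np.atleast_2d(X)@c["R"].T+c["t"]; s=p[:,:2]/p[:,2:]
    s=s*(1+float(c["k1"])*(s**2).sum(1,keepdims=True))
    return s*[c["K"][0,0],c["K"][1,1]]+[c["K"][0,2],c["K"][1,2]]
def cloud(c,u0,v0,u1,v1):
    u,v=np.meshgrid(np.arange(u0,u1),np.arange(v0,v1)); uv=np.c_[u.ravel(),v.ravel()]
    uv=uv[c["depth"][uv[:,1],uv[:,0]]>0]; return uv,pts(c,uv)
def tool(o): return Rn.from_quat(np.roll(o["eef_rot"],-1)).as_matrix()
E
python3 - <<'E'
from h import *
c=dict(np.load("top0.npz"))
uv,P=cloud(c,215,145,325,245)
print("table z",np.median(P[:,2]))
for lo,hi in((.05,.075),(.075,.085),(.085,.1),(.1,.12),(.12,.2)):
    m=(P[:,2]>lo)&(P[:,2]<hi); print(lo,hi,m.sum(),P[m].min(0).round(3),P[m].max(0).round(3))
# height map rows
H=np.zeros((100,110));H[uv[:,1]-145,uv[:,0]-215]=P[:,2]
for v in range(155,240,3): print(v,' '.join('%3d'%(1000*x) for x in H[v-145,8:80:2]))
print("px(259,228)",pts(c,[[259,228],[233,198],[222,211]]).round(3))
im=c["frame"][145:245,205:325,::-1]
cv2.imwrite("pics/topc.png",cv2.resize(im,None,fx=6,fy=6,interpolation=cv2.INTER_CUBIC))
E
```

```text
table z 0.0004155543098930802
0.05 0.075 530 [ 0.457 -0.134  0.05 ] [0.636 0.12  0.075]
0.075 0.085 297 [ 0.448 -0.084  0.075] [0.625 0.01  0.085]
0.085 0.1 650 [ 0.41  -0.084  0.085] [0.624 0.01  0.1  ]
0.1 0.12 253 [ 0.411 -0.084  0.1  ] [0.586 0.076 0.12 ]
0.12 0.2 245 [ 0.517 -0.085  0.12 ] [0.591 0.069 0.149]
155  -2   0   1  -2  -3  -1  -2  -2   1   0   3  -1  -5   0  -1   3  -1   0  -4  -1  -2   5   2   1  -1  -3  -1  -1   0  -1  -4  -6   2   1  -5   0
158  -3   1  -5  -1  -2   1   0  -1   3   1   0  -2   0  -2   1   0  -1   0  -1  -1   0   0   1  -3   0  -3  -2   0  -1   1   0   0   3  -2  -4   0
161  -1   0  -1   1   0  -1   0  -4  -2   0  -2   6   0  -3   1   0   2   0  -3   0   4   0   0   0   0  -2  -1   0  -2  -1   0   1   2   0   4   0
164  -2   2   0  -2   0   1   1   0  -2  -1  -1  -2   1  -1  -1  53  52  65  61  60  84  89  92  88  91  89  92  93  -1  -2   2   0  -2  -2   3   1
167  -3  -1   5   1   0  -1   1   2   0   1  -1  -1   2   3  90  92  90  92  91  89  90  91  92  91  90  88  87  93   0   0   0  -2   0   0   0  51
170  -1  -1   2  -6  -2   0   0   0  -1   0 
[... 2892 characters left out ...]
 -1  -3   0  -2   0   0
230  -1   2  -1   2  -2  -3  -4   0  -1   0   2  -2   0   0   3   1  -2  99 102   0  -4  -4  -2   0  -2  -5  -3  -2   0   0  -3   1   1   2   1   0
233  -1   0   2   0   3   0   1   4  -2  -3  -2   0  -2   0  -2   0   0  99 104   6  -5  -2   0  -2   2   1  -1   0   0  -2   2  -1   0   0   0  -3
236  -1   0  -2  -3  -1  -3  -2  -1  -3   0  -3  -4   0  -5  -2  -1   0  -1   0   0   1  -2   0   0   0  -2   1   1  -1  -1  -1  -2   3  -3   4   2
239  -2   3  -2  -1   0   2  -2   1   0   0  -2   4  -2  -1   1   1  -3  -3  -2  -3  -3  -1   0   0   0   0   0  -1  -1  -1  -3   2  -4   0  -4  -4
px(259,228) [[ 0.431 -0.014  0.1  ]
 [ 0.519  0.06   0.137]
 [ 0.485  0.098  0.068]]
```

View pics/topc.png

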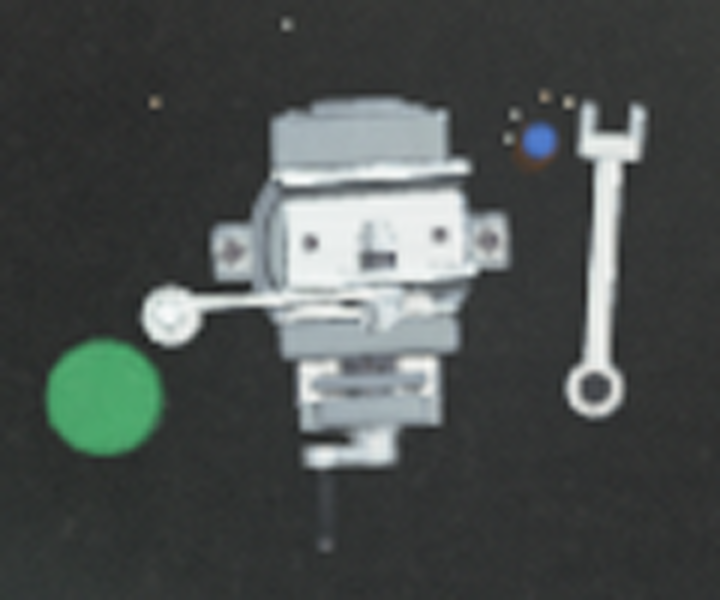

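The crop shows the knob pointing at the robot at about (259,223–236), just left of the screw axis, with its top at 0.104 m. The bracket walls are at rows 173 and 191, and the bolt head is visible in the gap near crop (378,240). Next I fit the vise frame and the knob.

Run:
```python
from h import *
from bench import ctrl, imaging
c=dict(np.load("top0.npz"))
uv,P=cloud(c,215,145,325,245)
def rect(name,m,h):
    M=np.zeros((384,512),np.uint8); M[uv[m][:,1],uv[m][:,0]]=255
    n,l,s,_=cv2.connectedComponentsWithStats(M); i=1+np.argmax(s[1:,4]); v,u=np.where(l==i)
    X=plane(c,np.c_[u,v],h)[:,:2]; r=cv2.minAreaRect((X*1000).astype(np.float32)); 
    print(name,s[i,4],'c',np.round(r[0],1),'size',np.round(r[1],1),'ang',round(r[2],1),'z',P[m][:,2].mean().round(4), 'mean',X.mean(0).round(4))
x,y,z=P.T; V=uv[:,1]
rect("fixedjaw",(z>.08)&(z<.1)&(V<176),.092)
rect("movjaw",(z>.082)&(z<.1)&(V>193)&(V<206),.092)
rect("front block",(z>.076)&(z<.1)&(V>206)&(V<217),.089)
rect("rear wall",(z>.136)&(V<180),.144)
rect("front wall",(z>.136)&(V>186)&(V<194)&(uv[:,0]>244),.144)
rect("knob",(z>.08)&(V>222),.1)
m=(z>.08)&(V>222)
for v in range(222,238):
    k=m&(V==v)
    if k.any(): print(v,P[k].mean(0).round(4),k.sum())
w=imaging.camera("wrist"); o=ctrl.get_obs(); T=tool(o)
print("tool axes\n",T.round(3)); cam=-w["R"].T@w["t"]; print("cam in tool",(T.T@(cam-o["eef_pos"])).round(3),"cam axes in tool\n",(T.T@w["R"].T).round(2))
uv2,Q=cloud(c,280,0,511,120); k=Q[:,2]>.25; print("hood",Q[k].min(0),Q[k].max(0))
s=dict(np.load("scene0.npz")); k=cloud(s,0,0,390,70); Q=k[1]; k=(Q[:,2]>.25)&(abs(Q[:,1])<.5)&(Q[:,0]>.4)&(Q[:,0]<1.2); print("scene hood",Q[k].min(0),np.percentile(Q[k],[1,50],axis=0))
```

```text
fixedjaw 263 c [608.9 -33.1] size [30.7 88.5] ang 3.6 z 0.0912 mean [ 0.61   -0.0318]
movjaw 222 c [512.2 -34.9] size [26.4 87.9] ang 1.4 z 0.0907 mean [ 0.5124 -0.0338]
front block 167 c [479.9 -35.7] size [54.2 27. ] ang 88.7 z 0.0865 mean [ 0.4796 -0.0356]
rear wall 70 c [586.8 -40. ] size [ 6.5 86.9] ang 2.4 z 0.1435 mean [ 0.5868 -0.0416]
front wall 72 c [536.8 -41.6] size [ 6.5 86.8] ang 2.6 z 0.143 mean [ 0.5369 -0.0418]
knob 63 c [428.2 -10.5] size [11.9 35.4] ang 88.7 z 0.1021 mean [ 0.4282 -0.0106]
223 [ 0.446  -0.0109  0.0998] 4
224 [ 0.443  -0.0108  0.1033] 5
225 [ 0.4401 -0.0108  0.1029] 5
226 [ 0.4371 -0.0107  0.1026] 5
227 [ 0.4342 -0.0106  0.1035] 5
228 [ 0.4312 -0.0106  0.1007] 5
229 [ 0.4283 -0.0105  0.1022] 5
230 [ 0.4253 -0.0104  0.1018] 5
231 [ 0.4224 -0.0104  0.1038] 5
232 [ 0.4194 -0.0103  0.102 ] 5
233 [ 0.4165 -0.0102  0.102 ] 5
234 [ 0.4135 -0.0102  0.1009] 5
235 [ 0.4105 -0.0116  0.1006] 4
tool axes
 [[ 0.436 -0.     0.9  ]
 [-0.9    0.001  0.436]
 [-0.001 -1.     0.   ]]
cam in tool [-0.001 -0.179  0.08 ] cam axes in tool
 [[ 1.    0.   -0.  ]
 [ 0.   -0.31  0.95]
 [ 0.   -0.95 -0.31]]
hood [ 0.59700017 -0.68908467  0.25032666] [ 0.80865174 -0.0492884   0.65856749]
scene hood [ 0.59317362 -0.49881374  0.38099863] [[ 0.6001866  -0.43361947  0.40194545]
 [ 1.1353802   0.07988188  0.59454075]]
```

Run:
```python
from h import *
for n in("top0","scene0"):
    c=dict(np.load(n+".npz")); uv,P=cloud(c,0,0,512,384)
    for y0,y1 in((-.3,-.2),(-.2,-.15),(-.15,-.1),(-.1,-.05),(-.05,0),(0,.05),(.05,.15)):
        k=(P[:,0]>.45)&(P[:,0]<.95)&(P[:,1]>y0)&(P[:,1]<y1)&(P[:,2]>.2)
        if k.any(): q=P[k]; i=q[:,0].argmin(); print(n,y0,y1,k.sum(),'minx',q[i].round(3),'minz',q[q[:,2].argmin()].round(3))
```

```text
top0 -0.3 -0.2 6806 minx [ 0.593 -0.232  0.652] minz [ 0.677 -0.237  0.553]
top0 -0.2 -0.15 3604 minx [ 0.595 -0.188  0.648] minz [ 0.672 -0.158  0.549]
top0 -0.15 -0.1 3603 minx [ 0.597 -0.15   0.64 ] minz [ 0.773 -0.101  0.2  ]
top0 -0.1 -0.05 3317 minx [ 0.602 -0.093  0.634] minz [ 0.813 -0.075  0.2  ]
top0 -0.05 0 140 minx [ 0.606 -0.048  0.621] minz [ 0.746 -0.034  0.201]
top0 0 0.05 271 minx [0.615 0.001 0.607] minz [0.93  0.004 0.2  ]
top0 0.05 0.15 189 minx [0.624 0.05  0.585] minz [0.903 0.069 0.2  ]
scene0 -0.3 -0.2 397 minx [ 0.722 -0.212  0.642] minz [ 0.736 -0.2    0.641]
scene0 -0.2 -0.15 307 minx [ 0.659 -0.152  0.552] minz [ 0.661 -0.161  0.551]
scene0 -0.15 -0.1 655 minx [ 0.594 -0.112  0.638] minz [ 0.884 -0.101  0.201]
scene0 -0.1 -0.05 1528 minx [ 0.597 -0.082  0.629] minz [ 0.809 -0.066  0.201]
scene0 -0.05 0 79 minx [ 0.605 -0.044  0.618] minz [ 0.851 -0.048  0.573]
scene0 0 0.05 78 minx [0.61  0.019 0.596] minz [0.894 0.043 0.201]
scene0 0.05 0.15 93 minx [0.617 0.059 0.585] minz [0.886 0.05  0.201]
```

```bash
python3 -m jog '[[[0,-1,0],[0,0.105,0],8.5],[[0,-1,0],[0,0.105,0],8.5],[[0,-0.5,0],[0,0.105,0],8.5],[[0,0,0],[0,0.1,0],8.5],[[-3,0,1.2],[0,0,0],8.5],[[-3.5,0,1.2],[0,0,0],8.5],[[-3.5,0,1.2],[0,0,0],8.5],[[-3.5,0,1.2],[0,0,0],8.5],[[-3.5,0,1.2],[0,0,0],8.5],[[-3.5,0,1.2],[0,0,0],8.5],[[-3.5,0,1.2],[0,0,0],8.5],[[-3.5,0,1.2],[0,0,0],8.5]]'
```

```text
time_s: 1.15
eef_pos: [0.3414, -0.2338, 0.2159]
eef_rot: [0.502, -0.499, 0.502, -0.497]
wrist_force: [0.7, 0.0, -0.0]
opening: 0.997
```

```bash
python3 -m jog '[[[-3,0,1],[0,0,0],8.5],[[-3,0,1],[0,0,0],8.5],[[-3,0,1],[0,0,0],8.5],[[-3,0,1],[0,0,0],8.5],[[-3,0,0.8],[0,0,0],8.5],[[-3,0,0.8],[0,0,0],8.5],[[-2,0,0.8],[0,0,0],8.5],[[0,0,0],[0,0,0],8.5],[[0,0,0],[0,0,0],8.5]]'
python3 - <<'E'
from h import *
from bench import ctrl, imaging
w=imaging.camera("wrist"); o=ctrl.get_obs(); np.savez("w1.npz",**w)
print(o["eef_pos"].round(4)); print(tool(o).round(3)); print((-w["R"].T@w["t"]).round(3))
cv2.imwrite("pics/w1.png",w["frame"][:,:,::-1])
uv,P=cloud(w,0,0,512,384)
H=np.zeros((384,512));H[uv[:,1],uv[:,0]]=P[:,2]
for v in range(6,384,14): print(v,' '.join('%3d'%(1000*x) for x in H[v,100:412:10]))
E
```

```text
time_s: 1.9
eef_pos: [0.4054, -0.0156, 0.2167]
eef_rot: [0.504, -0.5, 0.5, -0.495]
wrist_force: [1.1, -0.0, -0.4]
opening: 0.997
[ 0.4054 -0.0159  0.2167]
[[ 0.009 -0.002  1.   ]
 [-1.     0.01   0.009]
 [-0.01  -1.    -0.002]]
[ 0.485 -0.016  0.395]
6   0   0   1  -2  -1   0   0   0   0  -1   0  18  11  20 144 144 142 144 143 144 144 143 144 143 143 143 141   0   0  -1   7   0
20   0   0   0  -1   0 116 118 112  -1 120 120 120 121 119 119 120 121 121 120 120 119  97  97  93  91   0  -1  -2   0   0   7   0
34   1   1   0   0 116 134 127 117   0  -1   0   0   0  11  40  49  50  50 113 121 118  91  90  90   0   0   0   0   0   0   7  -1
48   1   0   0   0   0 115 117 114   0   0   0   0  -1  90  91  92  92  91  92 115  92  91  92  90   1   0   0   0   0   7   7  -1
62   0  68  67  68  66  67  50  -1  -1   0   0  -1   0   0  90  90  90  90  89  90  90  88  90  90   0   0   0   0   0   7   0   0
76   0  67  67  66  68  68  67  44   0   0   0   0  -1   2   0  86  85  86  86  87  86  87  -1   0   0   0   0  -1   8   9   0   0
90   0  68  66  68  66  66  68  50   0   0   0   0  -1   0   0  
[... 2232 characters left out ...]
 -847 -848 278 289 297 301 302 296
314 312 310 304 301 293 285 -23 -25 -25 -25 -26 -27 -28 -28 -77 -76 -79 -78 -79 -79 -81 -80 -850 -848 -852 -847 281 290 299 302 309 309
328 317 316 316 303 295   0   0   0   0   0   0   0   0   0   0   0   0   0   0  -1   0  -1   0  -1  -1  -3 -849 293 301 315 315 315
342 322 326 326 327 327   0   0   1   0   1   0   1   0   0   2   0   0   0   0   0   0   0   0   0   0   0 -845 326 327 326 326 321
356 331 333 333 332 332 333   0   0   0   0   0   0   7  12  12  13  10   6   0   0   0   0   0  -1   0  -1 332 331 331 330 331   0
370 336 335 335 337 336 336 335   0  -1 328 329 331 329 329 330 329 329 329 329 330 329 328 329   0   0 336 336 335 335 336 335 334
```

View pics/w1.png

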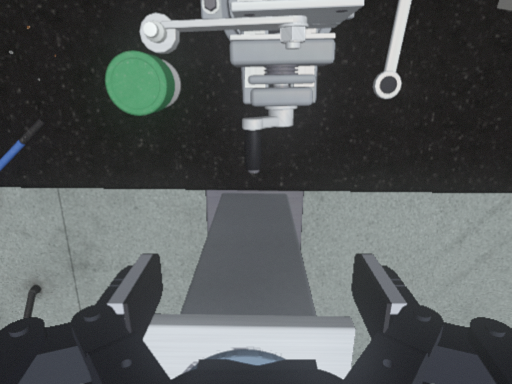

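The wrist view is clear: knob at columns 247–259, rows 128–172, front block at (282,85), jaw at (282,50), tub at (140,82). I now measure the vise axis, yaw and knob from this view and hold them against the top view.

Run:
```python
from h import *
c=dict(np.load("w1.npz")); t=dict(np.load("top0.npz"))
uv,P=cloud(c,225,0,345,180); x,y,z=P.T; V=uv[:,1]
def rect(n,m,h):
    M=np.zeros((384,512),np.uint8); M[uv[m][:,1],uv[m][:,0]]=255
    k,l,s,_=cv2.connectedComponentsWithStats(M); i=1+np.argmax(s[1:,4]); v,u=np.where(l==i)
    r=cv2.minAreaRect((plane(c,np.c_[u,v],h)[:,:2]*1000).astype(np.float32)); print(n,np.round(r[0],1),np.round(r[1],1),round(r[2],2))
rect("movjaw",(z>.084)&(z<.1)&(V>38)&(V<70)&(x>.49),.092)
m=(z>.082)&(V>66)&(V<112)&(x<.492); rect("block+",m,.089)
rect("frontblock",m&(x<.485),.089)
# edges of jaw per row
for nm,r0,r1 in(("jaw",48,62),("block",86,102)):
    L=[];R=[]
    for v in range(r0,r1):
        k=(V==v)&(z>.08)
        L.append(P[k][y[k].argmax()]); R.append(P[k][y[k].argmin()])
    L=np.array(L);R=np.array(R); print(nm,'L',np.median(L,0).round(4),'R',np.median(R,0).round(4))
# knob dark pixels
g=c["frame"].max(2)[V,uv[:,0]]
k=(V>125)&(V<176)&(z>.07)&(uv[:,0]<268); K=P[k]
print("knob n",k.sum(),K.min(0).round(4),K.max(0).round(4))
for lo in np.arange(.405,.45,.005):
    q=K[(K[:,0]>lo)&(K[:,0]<lo+.005)]
    if len(q): print(lo.round(3),'y',q[:,1].min().round(4),q[:,1].max().round(4),'ztop',np.percentile(q[:,2],90).round(4))
# triangulate knob tip: wrist tip pixel vs top
def tri(a,ua,b,ub):
    oa=-a["R"].T@a["t"];ob=-b["R"].T@b["t"];da=(rays(a,ua)@a["R"])[0];db=(rays(b,ub)@b["R"])[0]
    s=np.linalg.lstsq(np.c_[da,-db],ob-oa,rcond=None)[0]; return (oa+da*s[0]).round(4),(ob+db*s[1]).round(4)
# tip pixels: lowest row, by mask
vv=V[k].max(); uw=[uv[k][V[k]>vv-6][:,0].mean(),vv-3]
uv2,P2=cloud(t,250,222,270,240); k2=P2[:,2]>.08; v2=uv2[k2][:,1].max(); ut=[uv2[k2][:,0].mean(),v2-1]
print("tip px",uw,ut,tri(c,uw,t,ut))
```

```text
movjaw [508.2 -33.4] [23.6 88.9] 0.51
block+ [471.4 -34.3] [20.6 55.1] 0.58
frontblock [471.4 -34.3] [20.6 55.1] 0.58
jaw L [0.5078 0.0109 0.0891] R [ 0.5087 -0.078   0.0893]Traceback (most recent call last):
  File "<stdin>", line 16, in <module>
ValueError: attempt to get argmax of an empty sequence
```

Run:
```python
from h import *
c=dict(np.load("w1.npz")); t=dict(np.load("top0.npz"))
uv,P=cloud(c,225,0,345,180); x,y,z=P.T; V=uv[:,1]
k=(V>125)&(V<176)&(z>.07)&(uv[:,0]<268); K=P[k]
print("knob n",k.sum(),K.min(0).round(4),K.max(0).round(4))
for lo in np.arange(.405,.45,.005):
    q=K[(K[:,0]>lo)&(K[:,0]<lo+.005)]
    if len(q): print(lo.round(3),'y',q[:,1].min().round(4),q[:,1].max().round(4),'ztop',np.percentile(q[:,2],90).round(4))
def tri(a,ua,b,ub):
    oa=-a["R"].T@a["t"];ob=-b["R"].T@b["t"];da=(rays(a,ua)@a["R"])[0];db=(rays(b,ub)@b["R"])[0]
    s=np.linalg.lstsq(np.c_[da,-db],ob-oa,rcond=None)[0]; return (oa+da*s[0]).round(4),(ob+db*s[1]).round(4)
vv=V[k].max(); uw=[uv[k][V[k]>vv-6][:,0].mean(),vv-3]
uv2,P2=cloud(t,250,222,270,240); k2=P2[:,2]>.08; v2=uv2[k2][:,1].max(); ut=[uv2[k2][:,0].mean(),v2-1]
print("tip px",uw,ut,tri(c,uw,t,ut))
# front block rows: x extents at z>.08, near centre and screw axis hub
for u in(258,270,282,294,306):
    s=P[(uv[:,0]==u)&(V>40)&(V<125)]; q=s[(s[:,2]>.083)&(s[:,0]<.49)]; print(u,'block x',q[:,0].min().round(4) if len(q) else 0,q[:,0].max().round(4) if len(q) else 0)
q=P[(V>66)&(V<100)&(z>.083)]; print("block y",np.percentile(q[:,1],[1,99]).round(4))
q=P[(V>38)&(V<66)&(z>.085)&(z<.095)]; print("jaw x",np.percentile(q[:,0],[1,99]).round(4))
```

```text
knob n 770 [ 0.4065 -0.0223  0.0925] [ 0.4497 -0.      0.1072]
0.405 y -0.0146 -0.0055 ztop 0.102
0.41 y -0.0164 -0.0027 ztop 0.1037
0.415 y -0.0173 -0.0027 ztop 0.1047
0.42 y -0.0172 -0.0018 ztop 0.1045
0.425 y -0.0172 -0.0017 ztop 0.1046
0.43 y -0.0171 -0.0018 ztop 0.1045
0.435 y -0.0161 -0.0018 ztop 0.1045
0.44 y -0.0161 -0.0018 ztop 0.1038
0.445 y -0.0223 -0.0 ztop 0.1056
tip px [np.float64(252.73529411764707), np.int64(169)] [np.float64(258.61842105263156), np.int64(234)] (array([ 0.4141, -0.0101,  0.1162]), array([ 0.4139, -0.012 ,  0.1162]))
258 block x 0.451 0.4899
270 block x 0.4498 0.49
282 block x 0.4489 0.4892
294 block x 0.4672 0.4893
306 block x 0.4673 0.4894
block y [-0.0621 -0.0066]
jaw x [0.5003 0.5206]
```

Consistent: knob centre about (0.4265, −0.0093, 0.0965), screw axis y about −0.0345, q about −0.8, vise origin x about 0.562, yaw about 0.5°. Jaw width measures 89 mm against 90 given. I tilt the tool 0.4 rad and approach.

```bash
python3 -m jog '[[[0,0,0],[0.1,0,0],8.5],[[0,0,0],[0.1,0,0],8.5],[[0,0,0],[0.1,0,0],8.5],[[0,0,0],[0.1,0,0],8.5],[[-0.2,2.7,-0.5],[0,0,0],8.5],[[-0.2,2.7,-0.5],[0,0,0],8.5],[[-0.2,2.7,-0.5],[0,0,0],8.5],[[-0.1,2.7,-0.5],[0,0,0],8.5],[[0,0,0],[0,0,0],8.5]]'
cat > e.py <<'E'
from h import *
from bench import ctrl
o=ctrl.get_obs(); T=tool(o); G=o["eef_pos"]-T[:,1]*ctrl.hold_point_z
print("t",round(o["time_s"],2),"tilt",round(np.arctan2(T[0,1],-T[2,1]),3),"x-axis",T[:,0].round(3),"G",G.round(4),"F",o["wrist_force"].round(1),"op",round(o["opening"]*85,1))
def crank(y0=-.0345,z0=.072):
    a=np.arctan2(-(G[1]-y0),G[2]-z0); print("crank ang",a.round(3),"r",np.hypot(G[1]-y0,G[2]-z0).round(4))
def go(W): print("tool cm",(T.T@(np.asarray(W)-G)*100).round(2))
E
python3 -c "
from e import *
go([.4225,-.0093,.0965])"
```

```text
time_s: 2.7
eef_pos: [0.4359, -0.0238, 0.1159]
eef_rot: [-0.591, 0.381, -0.376, 0.603]
wrist_force: [-0.6, 0.7, -0.2]
opening: 0.996
t 2.7 tilt 0.44 x-axis [-0.01  -1.     0.015] G [ 0.428  -0.0235  0.1328] F [-0.6  0.7 -0.2] op 84.6
tool cm [-1.47  3.02 -2.04]
```

```bash
python3 -m jog '[[[-0.5,0,-0.8],[0,0,0],8.5],[[-0.5,0,-0.8],[0,0,0],8.5],[[-0.5,0.5,-0.4],[0,0,0],8.5],[[0,0.8,0],[0,0,0],8.5],[[0,0.8,0],[0,0,0],8.5],[[0,0,0],[0,0,0],8.5]]'
python3 -c "
from e import *
go([.4225,-.0093,.0965])"
```

```text
time_s: 3.2
eef_pos: [0.4265, -0.0126, 0.09]
eef_rot: [-0.589, 0.38, -0.376, 0.606]
wrist_force: [-0.2, -0.2, -0.5]
opening: 0.99
t 3.2 tilt 0.441 x-axis [-0.017 -1.     0.017] G [ 0.4185 -0.0122  0.1069] F [-0.2 -0.2 -0.5] op 84.1
tool cm [-0.32  1.11 -0.09]
```

```bash
python3 -m jog '[[[-0.3,0.5,0],[0,-0.02,0.01],8.5],[[-0.1,0.6,0],[0,0,0],8.5],[[0,0.1,0],[0,0,0],8.5],[[0,0,0],[0,0,0],8.5]]'
python3 - <<'E'
from e import *
from bench import imaging
go([.4225,-.0093,.0965])
w=imaging.camera("wrist"); np.savez("w2.npz",**w); cv2.imwrite("pics/w2.png",w["frame"][:,:,::-1])
uv,P=cloud(w,200,100,320,384)
E
```

```text
time_s: 3.53
eef_pos: [0.4335, -0.0098, 0.0816]
eef_rot: [-0.596, 0.384, -0.371, 0.6]
wrist_force: [-0.3, -1.1, 0.1]
opening: 0.99
t 3.53 tilt 0.446 x-axis [ 0.005 -1.     0.019] G [ 0.4254 -0.0095  0.0985] F [-0.3 -1.1  0.1] op 84.2
tool cm [-0.03  0.06 -0.35]
```

View pics/w2.png

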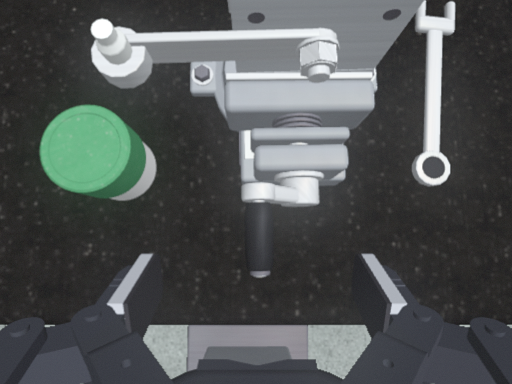

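The view shows the knob (258, rows 200–275) midway between the open pads, with nothing else in their way. I back off 3 mm and close.

```bash
python3 -m jog '[[[0,0.1,-0.3],[0,0,0],8.5],[[0,0,0],[0,0,0],4],[[0,0,0],[0,0,0],1],[[0,0,0],[0,0,0],1],[[0,0,0],[0,0,0],1],[[0,0,0],[0,0,0],1],[[0,0,0],[0,0,0],1],[[0,0,0],[0,0,0],1]]'
python3 -c "
from e import *
crank()"
```

```text
time_s: 4.25
eef_pos: [0.4314, -0.0103, 0.0806]
eef_rot: [-0.596, 0.383, -0.37, 0.601]
wrist_force: [0.1, -0.8, 0.3]
opening: 0.115
t 4.25 tilt 0.447 x-axis [ 0.004 -1.     0.02 ] G [ 0.4233 -0.01    0.0975] F [ 0.1 -0.8  0.3] op 9.8
crank ang -0.766 r 0.0353
```

Run:
```python
from e import *
from bench import imaging
w=imaging.camera("wrist"); np.savez("w3.npz",**w); cv2.imwrite("pics/w3.png",cv2.resize(w["frame"][110:384,130:390,::-1],None,fx=2,fy=2))
```

```text
t 4.25 tilt 0.447 x-axis [ 0.004 -1.     0.02 ] G [ 0.4233 -0.01    0.0975] F [ 0.1 -0.8  0.3] op 9.8
```

View pics/w3.png

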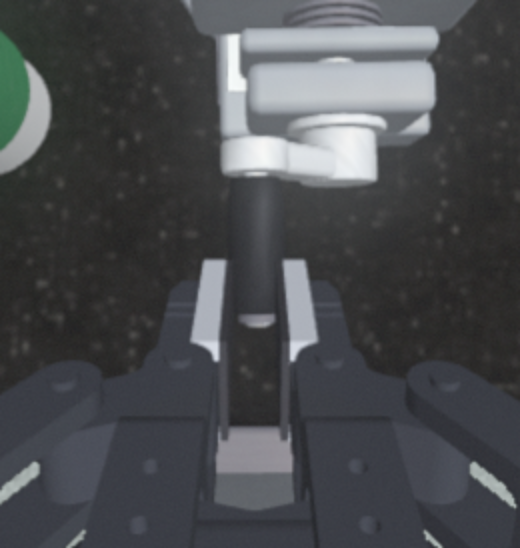

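```bash
python3 -m jog '[[[0,0,0],[0,0,0],0],[[0,0,0],[0,0,0],0],[[0,0,0],[0,0,0],0]]'
python3 - <<'E'
from e import *
w=dict(np.load("w3.npz"))
u0,v0=130,110
for n,(a,b) in {"padL":(212,300),"padR":(300,300),"padLtop":(212,268),"knob":(257,300),"knobtip":(257,322),"knobmid":(257,230)}.items():
    print(n,pts(w,[[u0+a//2,v0+b//2]]).round(4))
for v in (245,255,265): print(v,[(u,*(pts(w,[[u,v]])[0]*1000).round().astype(int)) for u in range(226,290,4)])
E
```

```text
time_s: 4.55
eef_pos: [0.4314, -0.0103, 0.0806]
eef_rot: [-0.596, 0.383, -0.37, 0.601]
wrist_force: [0.1, -0.1, 0.1]
opening: -0.003
t 4.55 tilt 0.447 x-axis [ 0.004 -1.     0.02 ] G [ 0.4233 -0.01    0.0974] F [ 0.1 -0.1  0.1] op -0.3
padL [[4.155e-01 2.000e-04 1.380e-01]]
padR [[ 0.4156 -0.0177  0.1384]]
padLtop [[0.4217 0.0009 0.1248]]
knob [[ 0.4132 -0.0096  0.1039]]
knobtip [[ 0.4074 -0.0096  0.1013]]
knobmid [[ 0.4309 -0.0095  0.1039]]
245 [(226, np.int64(418), np.int64(14), np.int64(1)), (230, np.int64(418), np.int64(11), np.int64(0)), (234, np.int64(421), np.int64(2), np.int64(126)), (238, np.int64(421), np.int64(0), np.int64(125)), (242, np.int64(421), np.int64(-2), np.int64(127)), (246, np.int64(421), np.int64(-4), np.int64(116)), (250, np.int64(421), np.int64(-5), np.int64(103)), (254, np.int64(421), np.int64(-7), np.int64(104)), (258, np.int64(421), np.int64(-9), np.int64(105)), (262, np.int64(421), np.int64(-12), np.int64(104)), (266, np.int64(421), np.int64(-14), np.int64(103)), (270, np.int64(421), np.int64(-14), np.int64(127)), (274, np.int64(421), np.int64(-16), np.i
[... 1116 characters left out ...]
 np.int64(1), np.int64(142)), (238, np.int64(414), np.int64(-1), np.int64(143)), (242, np.int64(414), np.int64(-2), np.int64(141)), (246, np.int64(412), np.int64(-4), np.int64(115)), (250, np.int64(410), np.int64(-6), np.int64(102)), (254, np.int64(411), np.int64(-8), np.int64(102)), (258, np.int64(411), np.int64(-10), np.int64(103)), (262, np.int64(411), np.int64(-12), np.int64(104)), (266, np.int64(410), np.int64(-14), np.int64(101)), (270, np.int64(414), np.int64(-13), np.int64(143)), (274, np.int64(414), np.int64(-15), np.int64(143)), (278, np.int64(414), np.int64(-17), np.int64(142)), (282, np.int64(414), np.int64(-18), np.int64(142)), (286, np.int64(413), np.int64(-20), np.int64(135))]
```

The pads closed fully with no contact. The depth image puts the pad tips at z about 0.125, some 20 mm above the knob, or about 44 mm short of the reported TCP. I check that against the scene and top cameras before moving.

Run:
```python
from e import *
from bench import imaging
P0=o["eef_pos"]
for n in("scene","top"):
    c=imaging.camera(n); np.savez(n+"4.npz",**c)
    for nm,X in (("tcp",P0),("tcp-44",P0-.044*T[:,1]),("knob",[.4265,-.0093,.0965])):
        p=proj(c,X)[0]; z=(c["R"]@np.asarray(X)+c["t"])[2]; u,v=p.round().astype(int)
        print(n,nm,p.round(1),"expected depth",z.round(3),"seen",c["depth"][v,u], pts(c,[[u,v]]).round(3))
    if n=="scene":
        u,v=proj(c,P0)[0].round().astype(int); im=c["frame"][v-50:v+40,u-60:u+60,::-1].copy()
        im=cv2.resize(im,None,fx=6,fy=6,interpolation=cv2.INTER_CUBIC)
        for X,col in((P0,(0,0,255)),(P0-.044*T[:,1],(0,255,0)),([.4265,-.0093,.0965],(255,0,0))):
            p=proj(c,X)[0]; cv2.circle(im,(int((p[0]-u+60)*6),int((p[1]-v+50)*6)),5,col,2)
        cv2.imwrite("pics/s4.png",im)
w=dict(np.load("w1.npz"))
print("open pads w1", pts(w,[[140,290],[160,265],[355,265],[375,290],[150,280],[362,280]]).round(3))
```

```text
t 4.55 tilt 0.447 x-axis [ 0.004 -1.     0.02 ] G [ 0.4233 -0.01    0.0974] F [ 0.1 -0.1  0.1] op -0.3
scene tcp [269.4 207.8] expected depth 1.191 seen 0.5922742 [[-0.     0.247  0.408]]
scene tcp-44 [272.5 200.7] expected depth 1.156 seen 0.57926476 [[-0.007  0.245  0.425]]
scene knob [270.1 204.7] expected depth 1.179 seen 0.58876485 [[-0.001  0.246  0.414]]
top tcp [257.9 227.9] expected depth 1.124 seen 1.103088 [[ 0.431 -0.011  0.101]]
top tcp-44 [257.8 234.6] expected depth 1.083 seen 1.0571975 [[ 0.412 -0.01   0.146]]
top knob [257.6 229.6] expected depth 1.107 seen 1.10228 [[ 0.425 -0.01   0.102]]
open pads w1 [[ 0.413  0.027  0.293]
 [ 0.408  0.027  0.267]
 [ 0.411 -0.057  0.269]
 [ 0.415 -0.058  0.293]
 [ 0.41   0.027  0.281]
 [ 0.409 -0.058  0.278]]
```

View pics/s4.png

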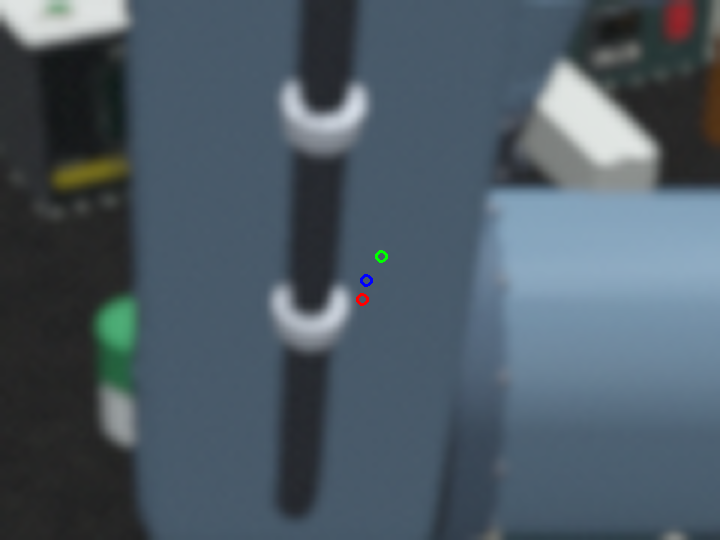

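The top camera agrees: at the reported TCP pixel it sees the bare knob (z 0.101), with the gripper 44 mm behind it. The scene view is blocked by the arm. I calibrate the real pad-tip offset along tool y from the wrist view, with the fingers at a knob-like opening.

```bash
python3 -m jog '[[[0,0,0],[0,0,0],1.6],[[0,0,0],[0,0,0],1.6],[[0,0,0],[0,0,0],1.6]]'
python3 - <<'E'
from e import *
from bench import imaging
w=imaging.camera("wrist"); np.savez("w5.npz",**w)
uv,P=cloud(w,180,150,330,384); L=(P-o["eef_pos"])@T
k=(abs(L[:,0])<.03)&(L[:,2]>-.02)&(L[:,2]<.03)&(L[:,1]>-.09)
for a in np.arange(-.09,.0,.004):
    q=L[k&(L[:,1]>a)&(L[:,1]<a+.004)]
    if len(q): print(a.round(3),len(q),"x",np.percentile(q[:,0],[2,98]).round(4),"zmax",np.percentile(q[:,2],98).round(4), "near|x|<4mm",(abs(q[:,0])<.004).sum())
E
```

```text
time_s: 4.9
eef_pos: [0.4314, -0.0103, 0.0806]
eef_rot: [-0.596, 0.383, -0.37, 0.601]
wrist_force: [0.2, 0.3, -0.1]
opening: 0.183
t 4.9 tilt 0.447 x-axis [ 0.004 -1.     0.02 ] G [ 0.4233 -0.01    0.0974] F [ 0.2  0.3 -0.1] op 15.6
-0.09 710 x [-0.0258  0.0222] zmax 0.0125 near|x|<4mm 0
-0.086 926 x [-0.0264  0.0228] zmax 0.0137 near|x|<4mm 0
-0.082 646 x [-0.0273  0.0239] zmax 0.0138 near|x|<4mm 0
-0.078 432 x [-0.0252  0.0228] zmax 0.0123 near|x|<4mm 0
-0.074 637 x [-0.0149  0.0126] zmax 0.0113 near|x|<4mm 0
-0.07 332 x [-0.0222  0.0197] zmax 0.0114 near|x|<4mm 0
-0.066 413 x [-0.022   0.0199] zmax 0.0114 near|x|<4mm 0
-0.062 387 x [-0.022   0.0198] zmax 0.0114 near|x|<4mm 0
-0.058 338 x [-0.0222  0.0199] zmax 0.0113 near|x|<4mm 0
-0.054 329 x [-0.0219  0.0198] zmax 0.0115 near|x|<4mm 0
-0.05 299 x [-0.0221  0.0199] zmax 0.0114 near|x|<4mm 0
-0.046 248 x [-0.0209  0.0187] zmax 0.0113 near|x|<4mm 0
-0.042 65 x [-0.0154  0.0127] zmax 0.0113 near|x|<4mm 0
-0.038 23 x [-0.0092  0.0069] zmax -0.0036 near|x|<4mm 0
-0.034 11 x [-0.0014  0.0011] zmax -0.0074 near|x|<4mm 11
-0.03 488 x [-0.0055  0.0048] zmax 0.001 near|x|<4mm 395
-0.026 525 x [-0.0072  0.0067] zmax 0.0085 near|x|<4mm 278
-0.022 532 x [-0.0077  0.007 ] zmax 0.017 near|x|<4mm 278
-0.018 519 x [-0.0078  0.0066] zmax 0.0287 near|x|<4mm 301
-0.014 364 x [-0.0089  0.0071] zmax 0.0298 near|x|<4mm 109
-0.01 101 x [-0.0101  0.0095] zmax 0.0296 near|x|<4mm 6
-0.006 127 x [-0.0067  0.0142] zmax 0.0278 near|x|<4mm 0
-0.002 119 x [0.0079 0.0186] zmax 0.0269 near|x|<4mm 0
```

Pad tips sit 40 mm behind the reported TCP, with pads from −74 to −40 mm, so the true grasp point is about 59 mm behind it. I use that from here on.

```bash
sed -i 's/ctrl.hold_point_z/0.059/' e.py; python3 -m jog '[[[0,0,0],[0,0,0],5],[[0,0,0],[0,0,0],5],[[0,0.8,0],[0,0,0],5],[[0,0.8,0],[0,0,0],5],[[0,0.8,0],[0,0,0],5],[[0,0.8,0],[0,0,0],5],[[0,0.6,0],[0,0,0],5],[[0,0,0],[0,0,0],5]]'
python3 -c "
from e import *
go([.4225,-.0093,.0965])"
```

```text
time_s: 5.62
eef_pos: [0.4497, -0.0116, 0.0462]
eef_rot: [-0.596, 0.383, -0.369, 0.602]
wrist_force: [0.1, 0.2, -0.9]
opening: 0.583
t 5.62 tilt 0.451 x-axis [ 0.004 -1.     0.022] G [ 0.4241 -0.0106  0.0993] F [ 0.1  0.2 -0.9] op 49.6
tool cm [-0.14  0.19 -0.26]
```

```bash
python3 -m jog '[[[-0.15,0.2,-0.25],[0,0,0],5],[[0,0,0],[0,0,0],1],[[0,0,0],[0,0,0],0],[[0,0,0],[0,0,0],0],[[0,0,0],[0,0,0],0],[[0,0,0],[0,0,0],0],[[0,0,0],[0,0,0],0]]'
python3 -c "
from e import *
crank()"
```

```text
time_s: 6.2
eef_pos: [0.4477, -0.0103, 0.0435]
eef_rot: [-0.596, 0.383, -0.368, 0.602]
wrist_force: [4.2, -0.2, -6.9]
opening: 0.168
t 6.2 tilt 0.45 x-axis [ 0.005 -1.     0.023] G [ 0.4221 -0.0092  0.0966] F [ 4.2 -0.2 -6.9] op 14.3
crank ang -0.8 r 0.0353
```

Gripped (opening 14 mm, crank at about −0.8). The planner script only prints chord shifts in tool axes for me to type.

```bash
cat > p.py <<'E'
import sys
from e import *
crank()
def plan(a,b,n,r=.036,y0=-.0345,z0=.072):
    q=np.linspace(a,b,n+1); X=np.c_[0*q+G[0],y0-r*np.sin(q),z0+r*np.cos(q)]
    print("start err cm (tool)",(T.T@(X[0]-G)*100).round(2)); print((np.diff(X,axis=0)@T*100).round(2).tolist())
a,b,n=map(float,sys.argv[1:4]); plan(a,b,int(n))
E
python3 p.py -0.79 0.81 8
```

```text
t 6.2 tilt 0.45 x-axis [ 0.005 -1.     0.023] G [ 0.4221 -0.0092  0.0966] F [ 4.2 -0.2 -6.9] op 14.3
crank ang -0.8 r 0.0353
start err cm (tool) [-0.03 -0.07  0.03]
[[0.56, -0.4, 0.19], [0.64, -0.29, 0.14], [0.69, -0.17, 0.08], [0.72, -0.04, 0.02], [0.71, 0.08, -0.04], [0.68, 0.21, -0.11], [0.62, 0.33, -0.16], [0.53, 0.43, -0.21]]
```

```bash
python3 -m jog '[[[0.56,-0.4,0.19],[0,0,0],0],[[0.64,-0.29,0.14],[0,0,0],0],[[0.69,-0.17,0.08],[0,0,0],0],[[0.72,-0.04,0.02],[0,0,0],0]]'
python3 p.py 0.01 1.61 8
```

```text
time_s: 6.53
eef_pos: [0.4485, -0.0323, 0.0558]
eef_rot: [-0.599, 0.382, -0.369, 0.599]
wrist_force: [-9.6, 6.8, 16.1]
opening: 0.167
t 6.53 tilt 0.452 x-axis [ 0.009 -1.     0.016] G [ 0.4227 -0.0317  0.1089] F [-9.6  6.8 16.1] op 14.2
crank ang -0.076 r 0.037
start err cm (tool) [ 0.32  0.08 -0.04]
[[0.71, 0.08, -0.05], [0.68, 0.2, -0.11], [0.62, 0.32, -0.16], [0.54, 0.43, -0.21], [0.43, 0.52, -0.25], [0.31, 0.58, -0.29], [0.17, 0.63, -0.31], [0.03, 0.65, -0.31]]
```

```bash
python3 -m jog '[[[0.72,0,0],[0,0,0],0],[[0.71,0.08,-0.05],[0,0,0],0],[[0.69,0.2,-0.11],[0,0,0],0],[[0.63,0.32,-0.16],[0,0,0],0],[[0.55,0.43,-0.21],[0,0,0],0],[[0.45,0.52,-0.25],[0,0,0],0]]'
python3 p.py 1.2 3 9
```

```text
time_s: 7.03
eef_pos: [0.4495, -0.0668, 0.0407]
eef_rot: [0.602, -0.379, 0.37, -0.597]
wrist_force: [-2.5, 2.3, 2.5]
opening: 0.168
t 7.03 tilt 0.455 x-axis [ 0.013 -1.     0.007] G [ 0.4235 -0.0668  0.0937] F [-2.5  2.3  2.5] op 14.3
crank ang 0.98 r 0.0389
start err cm (tool) [ 0.12  0.77 -0.38]
[[0.19, 0.62, -0.31], [0.05, 0.64, -0.32], [-0.1, 0.64, -0.31], [-0.24, 0.61, -0.3], [-0.37, 0.56, -0.27], [-0.48, 0.48, -0.23], [-0.58, 0.39, -0.18], [-0.65, 0.28, -0.13], [-0.7, 0.15, -0.07]]
```

```bash
python3 -m jog '[[[0.4,0.54,-0.26],[0,0,0],0],[[0.27,0.6,-0.29],[0,0,0],0],[[0.12,0.63,-0.31],[0,0,0],0],[[0,0.64,-0.31],[0,0,0],0],[[-0.16,0.63,-0.31],[0,0,0],0],[[-0.29,0.6,-0.29],[0,0,0],0]]'
sed -i 's/-.0345/-.036/' e.py p.py; python3 p.py 2 3.8 9
python3 - <<'E'
import numpy as np
from e import G
p=np.array([[-.0092,.0966],[-.0317,.1089],[-.0668,.0937],G[1:]])
s=np.linalg.lstsq(np.c_[2*p,np.ones(len(p))],(p**2).sum(1),rcond=None)[0]; print(s[:2],np.sqrt(s[2]+s[0]**2+s[1]**2))
E
```

```text
time_s: 7.53
eef_pos: [0.4495, -0.066, -0.0004]
eef_rot: [0.605, -0.376, 0.373, -0.594]
wrist_force: [-0.5, 8.6, 9.6]
opening: 0.167
t 7.53 tilt 0.455 x-axis [ 0.016 -1.    -0.005] G [ 0.4236 -0.0667  0.0526] F [-0.5  8.6  9.6] op 14.2
crank ang 2.134 r 0.0363
start err cm (tool) [ 0.21 -0.4   0.19]
[[-0.36, 0.56, -0.27], [-0.48, 0.49, -0.23], [-0.57, 0.39, -0.18], [-0.65, 0.28, -0.13], [-0.7, 0.16, -0.07], [-0.72, 0.03, -0.0], [-0.71, -0.09, 0.06], [-0.67, -0.22, 0.12], [-0.61, -0.34, 0.17]]
t 7.53 tilt 0.455 x-axis [ 0.016 -1.    -0.005] G [ 0.4236 -0.0667  0.0526] F [-0.5  8.6  9.6] op 14.2
[-0.03688678  0.07317845] 0.03620090544950006
```

```bash
sed -i 's/-.036,/-.037,/; s/y0=-.036/y0=-.037/; s/z0=.072/z0=.073/' e.py p.py; python3 -m jog '[[[-0.45,0.51,-0.24],[0,0,0],0],[[-0.55,0.41,-0.19],[0,0,0],0],[[-0.63,0.31,-0.15],[0,0,0],0],[[-0.69,0.19,-0.09],[0,0,0],0],[[-0.72,0.06,-0.02],[0,0,0],0],[[-0.71,-0.06,0.04],[0,0,0],0],[[-0.68,-0.19,0.1],[0,0,0],0],[[-0.62,-0.31,0.16],[0,0,0],0]]'
python3 p.py 3.6 5.6 10
```

```text
time_s: 8.2
eef_pos: [0.4485, -0.0156, -0.0089]
eef_rot: [0.605, -0.376, 0.371, -0.596]
wrist_force: [-6.6, -6.8, 0.8]
opening: 0.164
t 8.2 tilt 0.458 x-axis [ 0.013 -1.    -0.001] G [ 0.4224 -0.016   0.0441] F [-6.6 -6.8  0.8] op 13.9
crank ang -2.513 r 0.0358
start err cm (tool) [ 0.51  0.3  -0.15]
[[-0.61, -0.34, 0.18], [-0.52, -0.44, 0.22], [-0.41, -0.52, 0.26], [-0.29, -0.59, 0.29], [-0.15, -0.63, 0.31], [-0.01, -0.64, 0.32], [0.13, -0.63, 0.31], [0.27, -0.6, 0.29], [0.4, -0.54, 0.26], [0.51, -0.46, 0.22]]
```

```bash
python3 -m jog '[[[-0.53,-0.42,0.21],[0,0,0],0],[[-0.43,-0.51,0.25],[0,0,0],0],[[-0.31,-0.58,0.29],[0,0,0],0],[[-0.17,-0.62,0.31],[0,0,0],0],[[-0.03,-0.64,0.32],[0,0,0],0],[[0.11,-0.63,0.31],[0,0,0],0],[[0.25,-0.6,0.3],[0,0,0],0],[[0.38,-0.55,0.27],[0,0,0],0]]'
python3 p.py 5.2 6.8 8
```

```text
time_s: 8.87
eef_pos: [0.4481, -0.0092, 0.0441]
eef_rot: [0.603, -0.377, 0.37, -0.598]
wrist_force: [7.2, -10.2, -15.5]
opening: 0.168
t 8.87 tilt 0.458 x-axis [ 0.012 -1.     0.004] G [ 0.422  -0.0094  0.0971] F [  7.2 -10.2 -15.5] op 14.3
crank ang -0.855 r 0.0366
start err cm (tool) [-0.42  0.65 -0.31]
[[0.4, -0.54, 0.26], [0.51, -0.46, 0.22], [0.6, -0.36, 0.17], [0.67, -0.24, 0.11], [0.71, -0.12, 0.05], [0.72, 0.01, -0.01], [0.7, 0.14, -0.08], [0.66, 0.26, -0.14]]
```

```bash
python3 -m jog '[[[0.6,-0.36,0.17],[0,0,0],0],[[0.67,-0.24,0.11],[0,0,0],0],[[0.71,-0.12,0.05],[0,0,0],0],[[0.36,0,0],[0,0,0],0]]'
python3 p.py 6.1 6.8 5
```

```text
time_s: 9.2
eef_pos: [0.4488, -0.0283, 0.0555]
eef_rot: [0.607, -0.374, 0.372, -0.594]
wrist_force: [-9.1, 7.1, 13.2]
opening: 0.168
t 9.2 tilt 0.46 x-axis [ 0.018 -1.    -0.006] G [ 0.4226 -0.0291  0.1084] F [-9.1  7.1 13.2] op 14.3
crank ang -0.221 r 0.0363
start err cm (tool) [ 0.14 -0.   -0.  ]
[[0.5, -0.06, 0.02], [0.5, 0.01, -0.01], [0.5, 0.07, -0.04], [0.48, 0.13, -0.07], [0.46, 0.19, -0.1]]
```

```bash
python3 -m jog '[[[0.5,-0.06,0.02],[0,0,0],0],[[0.5,0.01,-0.01],[0,0,0],0],[[0.5,0.07,-0.04],[0,0,0],0],[[0.45,0.12,-0.06],[0,0,0],0]]'
python3 p.py 6.5 6.9 4
```

```text
time_s: 9.53
eef_pos: [0.4493, -0.0457, 0.0552]
eef_rot: [0.609, -0.372, 0.372, -0.593]
wrist_force: [-5.8, 2.8, 7.5]
opening: 0.165
t 9.53 tilt 0.461 x-axis [ 0.02  -1.    -0.012] G [ 0.4231 -0.0469  0.108 ] F [-5.8  2.8  7.5] op 14.1
crank ang 0.275 r 0.0364
start err cm (tool) [-0.21 -0.01  0.01]
[[0.35, 0.08, -0.05], [0.34, 0.11, -0.06], [0.32, 0.14, -0.08], [0.31, 0.17, -0.09]]
```

```bash
python3 -m jog '[[[0.35,0.11,-0.06],[0,0,0],0],[[0.33,0.13,-0.07],[0,0,0],0],[[0.31,0.16,-0.08],[0,0,0],0],[[0,0,0],[0,0,0],0],[[0,0,0],[0,0,0],0]]'
python3 p.py 6.8 7 2
python3 - <<'E'
from h import *
from bench import imaging
c=imaging.camera("top"); np.savez("top5.npz",**c)
a=dict(np.load("top0.npz"))
for n,d in(("before",a),("now",c)):
    uv,P=cloud(d,244,165,300,210); z=P[:,2]
    for nm,m in(("rear wall",(z>.136)&(uv[:,1]<182)),("front wall",(z>.136)&(uv[:,1]>184)),("jaw",(z>.082)&(z<.1)&(uv[:,1]>192))): print(n,nm,m.sum(),np.percentile(P[m][:,0],[2,50,98]).round(4))
E
```

```text
time_s: 9.95
eef_pos: [0.4495, -0.0559, 0.0504]
eef_rot: [0.61, -0.371, 0.373, -0.592]
wrist_force: [-0.0, 3.8, 3.0]
opening: 0.165
t 9.95 tilt 0.462 x-axis [ 0.019 -1.    -0.016] G [ 0.4232 -0.0573  0.1032] F [-0.   3.8  3. ] op 14.0
crank ang 0.59 r 0.0364
start err cm (tool) [-0.25 -0.09  0.05]
[[0.31, 0.17, -0.09], [0.29, 0.19, -0.1]]
before rear wall 70 [0.5837 0.5865 0.5912]
before front wall 72 [0.5324 0.5368 0.5416]
before jaw 283 [0.4874 0.5092 0.5312]
now rear wall 69 [0.5867 0.5892 0.5923]
now front wall 70 [0.5367 0.5397 0.5428]
now jaw 234 [0.4992 0.5179 0.535 ]
```

Crank at about 6.87. The bracket moved 2.8 mm to the fixed jaw and the jaw followed about 9 mm. I hold briefly, release and back away along the fingers.

```bash
python3 -m jog '[[[0,0,0],[0,0,0],0],[[0,0,0],[0,0,0],0],[[0,0,0],[0,0,0],3],[[0,0,0],[0,0,0],5],[[0,0,0],[0,0,0],5],[[0,-1,0],[0,0,0],5],[[0,-2,0],[0,0,0],5],[[0,-2.5,0],[0,0,0],5],[[0,-2.5,0],[0,0,0],5],[[0,-2,0],[0,0,0],5],[[0,0,0],[0,0,0],5]]'
python3 - <<'E'
from e import *
from bench import imaging
w=imaging.camera("wrist"); np.savez("w6.npz",**w)
uv,P=cloud(w,200,100,340,384); 
w["depth"]; 
k=(P[:,2]>.09)&(P[:,2]<.125)&(P[:,0]<.443)&(P[:,0]>.41)
L=(P-o["eef_pos"])@T; k&=L[:,1]>-.03
print("knob",k.sum(),np.median(P[k],0).round(4) if k.any() else None)
E
```

```text
time_s: 10.92
eef_pos: [0.4022, -0.0595, 0.1425]
eef_rot: [0.608, -0.374, 0.373, -0.593]
wrist_force: [1.1, -0.8, 0.7]
opening: 0.584
t 10.92 tilt 0.458 x-axis [ 0.019 -1.    -0.01 ] G [ 0.3762 -0.0605  0.1954] F [ 1.1 -0.8  0.7] op 49.7
knob 1001 [ 0.4265 -0.056   0.1081]
```

```bash
python3 -m jog '[[[0,0,0],[-0.115,0,0],5],[[0,0,0],[-0.115,0,0],5],[[0,0,0],[-0.115,0,0],5],[[0,0,0],[-0.115,0,0],5],[[-0.5,0,2],[0,0,0],5],[[-0.5,0,2],[0,0,0],5],[[-0.5,0,2],[0,0,0],5],[[-0.5,0,1.5],[0,0,0],5],[[0,0,0],[0,0,0],5],[[0,0,0],[0,0,0],5]]'
python3 - <<'E'
from e import *
from bench import imaging
w=imaging.camera("wrist"); np.savez("w7.npz",**w)
print(o["eef_pos"].round(4),T.round(3).tolist())
p=proj(w,[[.5585,-.04,.114]])[0]; print(p)
cv2.imwrite("pics/w7.png",w["frame"][:,:,::-1])
E
```

```text
time_s: 11.8
eef_pos: [0.4787, -0.0351, 0.1197]
eef_rot: [-0.498, 0.511, -0.506, 0.485]
wrist_force: [0.2, 0.6, -0.5]
opening: 0.587
t 11.8 tilt -0.034 x-axis [ 0.019 -1.    -0.008] G [ 0.4807 -0.0355  0.1787] F [ 0.2  0.6 -0.5] op 49.9
[ 0.4787 -0.0351  0.1197] [[0.019, -0.034, 0.999], [-1.0, 0.007, 0.019], [-0.008, -0.999, -0.034]]
[271.15357352  82.20365238]
```

View pics/w7.png

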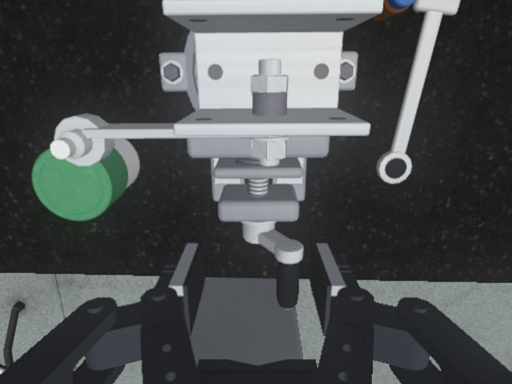

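The wrist view shows the head at (270,83) between the walls (rows 15 and 127), the dark sleeve at (269,103), and the crank released at lower right. I measure the head from this view and the top view.

Run:
```python
from e import *
w=dict(np.load("w7.npz")); t=dict(np.load("top5.npz"))
uv,P=cloud(w,170,0,385,140); z=P[:,2]; x=P[:,0]
for nm,m in(("rear wall",(z>.138)&(x>.575)),("front wall",(z>.138)&(x<.56))):
    q=P[m]; r=cv2.minAreaRect((q[:,:2]*1000).astype(np.float32)); print(nm,m.sum(),"z",np.median(q[:,2]).round(4),np.round(r[0],1),np.round(r[1],1),round(r[2],2))
m=(z>.095)&(z<.135)&(x>.544)&(x<.585)&(abs(P[:,1]+.04)<.02); q=P[m]
for a in np.arange(.544,.582,.003):
    k=q[(q[:,0]>a)&(q[:,0]<a+.003)]
    if len(k): print("x",a.round(3),len(k),"y",np.percentile(k[:,1],[2,98]).round(4),"ztop",np.percentile(k[:,2],95).round(4))
h=q[(q[:,0]>.553)&(q[:,0]<.563)]
for a in np.arange(-.054,-.022,.002):
    k=h[(h[:,1]>a)&(h[:,1]<a+.002)]
    if len(k): print("y",a.round(3),len(k),"ztop",np.percentile(k[:,2],90).round(4))
uv2,P2=cloud(t,255,178,285,192); k=(P2[:,2]>.1)&(P2[:,2]<.13)&(P2[:,0]<.575); print("top view head",k.sum(),np.percentile(P2[k],[5,50,95],axis=0).round(4).tolist())
```

```text
t 11.85 tilt -0.034 x-axis [ 0.018 -1.    -0.008] G [ 0.4802 -0.0355  0.1787] F [-1.5  0.7 -0.6] op 49.7
rear wall 3574 z 0.1437 [588.4 -39.7] [ 5.9 87.9] 1.31
front wall 2816 z 0.1436 [539.1 -39.7] [ 6.5 90.1] 1.42
x 0.544 204 y [-0.0486 -0.0302] ztop 0.1196
x 0.547 206 y [-0.0483 -0.0302] ztop 0.1196
x 0.55 209 y [-0.0482 -0.0301] ztop 0.1194
x 0.553 222 y [-0.0481 -0.0296] ztop 0.1204
x 0.556 230 y [-0.0485 -0.029 ] ztop 0.1207
x 0.559 234 y [-0.0482 -0.0293] ztop 0.1204
x 0.562 167 y [-0.0467 -0.0322] ztop 0.1192
x 0.565 141 y [-0.0444 -0.033 ] ztop 0.1163
x 0.568 90 y [-0.0443 -0.0329] ztop 0.1163
y -0.05 19 ztop 0.1122
y -0.048 65 ztop 0.1177
y -0.046 76 ztop 0.1185
y -0.044 77 ztop 0.1191
y -0.042 79 ztop 0.1202
y -0.04 82 ztop 0.1209
y -0.038 84 ztop 0.1208
y -0.036 84 ztop 0.1196
y -0.034 82 ztop 0.1178
y -0.032 75 ztop 0.1163
y -0.03 33 ztop 0.1152
top view head 55 [[0.5377, -0.0751, 0.1119], [0.5563, -0.0427, 0.1171], [0.5687, -0.0338, 0.1274]]
```

Head centre is (0.558, −0.039, 0.110), and the walls at 0.539 and 0.588 predict 0.5577. Its width is 19 mm and it is turned close to 0. I aim the grasp point at x 0.564, so the pads cover the head but not the sleeve.

```bash
python3 -m jog '[[[0.1,-0.6,1.5],[0.017,0,0],5],[[0.1,0,2],[0.017,0,0],5],[[0.15,0,2],[0,0,0],5],[[0.1,0,2],[0,0,0],5],[[0,0,1],[0,0,0],5],[[0,0,0],[0,0,0],5],[[0,0,0],[0,0,0],5]]'
python3 -c "
from e import *
go([.564,-.0389,.110])"
```

```text
time_s: 12.43
eef_pos: [0.5584, -0.0388, 0.1193]
eef_rot: [0.505, -0.504, 0.5, -0.491]
wrist_force: [-0.6, -0.1, 0.1]
opening: 0.586
t 12.43 tilt -0.008 x-axis [ 0.017 -1.    -0.01 ] G [ 0.5588 -0.0394  0.1783] F [-0.6 -0.1  0.1] op 49.8
tool cm [0.03 6.82 0.57]
```

```bash
python3 -m jog '[[[0,0,0.55],[0,0,0],5],[[0,0,0],[0,0,0],5],[[0,1,0],[0,0,0],5],[[0,1,0],[0,0,0],5],[[0,1,0],[0,0,0],5],[[0,0,0],[0,0,0],5]]'
python3 - <<'E'
from e import *
from bench import imaging
go([.564,-.0389,.110])
w=imaging.camera("wrist"); np.savez("w8.npz",**w)
cv2.imwrite("pics/w8.png",cv2.resize(w["frame"][60:384,100:430,::-1],None,fx=1.8,fy=1.8))
E
```

```text
time_s: 12.93
eef_pos: [0.56, -0.0382, 0.086]
eef_rot: [0.504, -0.504, 0.501, -0.491]
wrist_force: [-0.9, -0.1, -1.3]
opening: 0.588
t 12.93 tilt -0.01 x-axis [ 0.017 -1.    -0.01 ] G [ 0.5606 -0.0388  0.145 ] F [-0.9 -0.1 -1.3] op 50.0
tool cm [0.05 3.5  0.38]
```

View pics/w8.png

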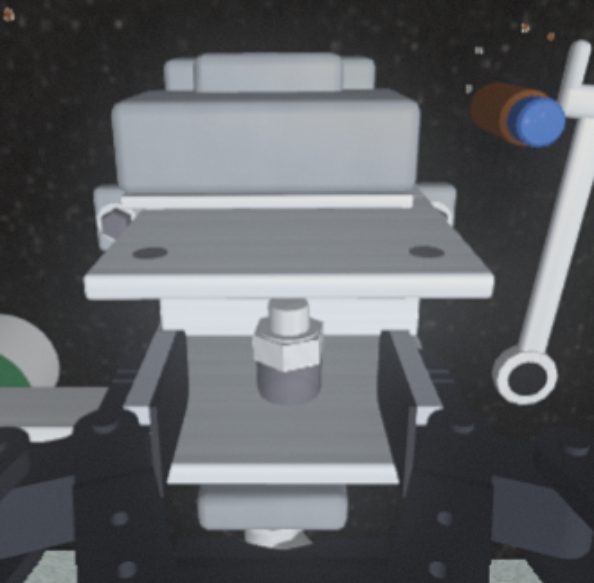

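The pads straddle the head symmetrically (head at crop (288,345)) and are inside the gap, clear of both walls. I continue down.

```bash
python3 -m jog '[[[0,0,0.5],[0.01,0,0],5],[[0,0.9,0.1],[0,0,0],5],[[0,0.9,0.1],[0,0,0],5],[[0,0.9,0.1],[0,0,0],5],[[0,0.6,0.1],[0,0,0],5],[[0,0,0],[0,0,0],5],[[0,0,0],[0,0,0],5]]'
python3 -c "
from e import *
go([.564,-.0389,.110])"
```

```text
time_s: 13.57
eef_pos: [0.5704, -0.0377, 0.0496]
eef_rot: [0.507, -0.501, 0.498, -0.494]
wrist_force: [0.7, -0.4, 0.9]
opening: 0.582
t 13.57 tilt 0.001 x-axis [ 0.017 -1.    -0.01 ] G [ 0.5703 -0.0383  0.1086] F [ 0.7 -0.4  0.9] op 49.5
tool cm [ 0.05 -0.14 -0.63]
```

```bash
python3 -m jog '[[[0.03,-0.1,-0.6],[0,0,0],5],[[0,0,0],[0,0,0],5],[[0,0,0],[0,0,0],5]]'
python3 -c "
from e import *
go([.564,-.0389,.110])"
```

```text
time_s: 13.82
eef_pos: [0.5637, -0.038, 0.0506]
eef_rot: [0.507, -0.501, 0.498, -0.493]
wrist_force: [-0.2, 0.2, 0.1]
opening: 0.588
t 13.82 tilt 0.001 x-axis [ 0.017 -1.    -0.01 ] G [ 0.5636 -0.0387  0.1096] F [-0.2  0.2  0.1] op 49.9
tool cm [ 0.02 -0.04  0.04]
```

```bash
python3 -m jog '[[[0,0,0],[0,0,0],3],[[0,0,0],[0,0,0],2],[[0,0,0],[0,0,0],1],[[0,0,0],[0,0,0],0],[[0,0,0],[0,0,0],0],[[0,0,0],[0,0,0],0],[[0,0,0],[0,0,0],0],[[0,0,0],[0,0,0],0],[[0,0,0],[0,0,0],0],[[0,0,0],[0,0,0],0],[[0,0,0],[0,0,0],0]]'
python3 - <<'E'
from e import *
from bench import imaging
print(o["torque"].round(2),o["dq"].round(3))
w=imaging.camera("wrist"); np.savez("w9.npz",**w)
cv2.imwrite("pics/w9.png",cv2.resize(w["frame"][60:384,100:430,::-1],None,fx=1.8,fy=1.8))
c=imaging.camera("top"); uv,P=cloud(c,244,165,300,210); z=P[:,2]
for nm,m in(("rear wall",(z>.136)&(z<.152)&(uv[:,1]<182)),("front wall",(z>.136)&(z<.152)&(uv[:,1]>184))): print(nm,m.sum(),np.percentile(P[m][:,0],[2,50,98]).round(4) if m.any() else None)
E
```

```text
time_s: 14.73
eef_pos: [0.5641, -0.0395, 0.0518]
eef_rot: [0.507, -0.502, 0.497, -0.494]
wrist_force: [-0.1, -0.5, -1.9]
opening: 0.204
t 14.73 tilt 0.003 x-axis [ 0.017 -1.    -0.008] G [ 0.5639 -0.04    0.1108] F [-0.1 -0.5 -1.9] op 17.3
[-0.09 -0.01 -0.04] [ 0.    -0.001 -0.002  0.002  0.001  0.   ]
rear wall 0 None
front wall 27 [0.5373 0.5401 0.5533]
```

View pics/w9.png

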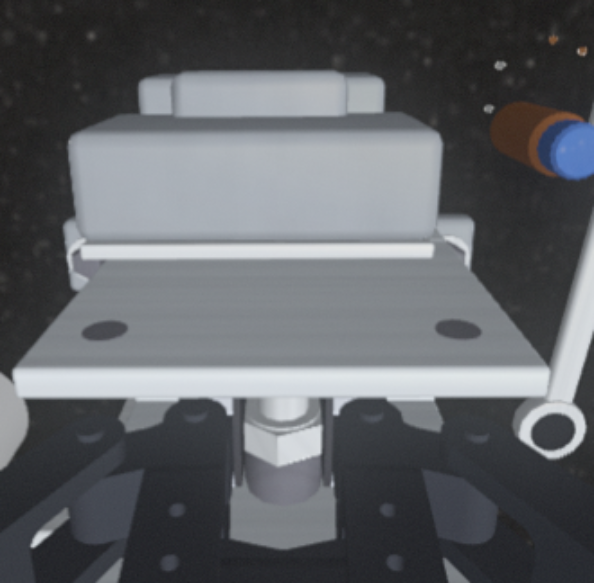

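The head at crop (285,435) is between the pads. The opening reads 17.3 mm, the same 1.7 mm under true size as on the 16 mm knob, so the pads are on the 19 mm flats. I hold a little longer, then hand in.

```bash
python3 -m jog '[[[0,0,0],[0,0,0],0],[[0,0,0],[0,0,0],0],[[0,0,0],[0,0,0],0],[[0,0,0],[0,0,0],0],[[0,0,0],[0,0,0],0],[[0,0,0],[0,0,0],0],[[0,0,0],[0,0,0],0],[[0,0,0],[0,0,0],0]]' && python3 -c "
from e import *
print(ctrl.hand_in())"
```

```text
time_s: 15.5
eef_pos: [0.5641, -0.0395, 0.0518]
eef_rot: [0.507, -0.502, 0.497, -0.494]
wrist_force: [-0.0, -0.8, -1.3]
opening: 0.206
t 15.5 tilt 0.003 x-axis [ 0.017 -1.    -0.008] G [ 0.564  -0.04    0.1108] F [-0.  -0.8 -1.3] op 17.5
the job is handed in; nothing more can be done
None
```

I turned the crank clockwise from about −0.8 to about 6.87 rad and let go. I then gripped the bolt head in the gap and handed the job in at 15.5 s, still holding it; no verdict was reported.

**Last checks**
- **Bracket:** it had moved 2.8 mm to the fixed jaw and the jaw had followed by about 9 mm. After release the crank stayed at about 6.85 rad. I could not measure the clamp force itself. The final top view could not re-check the rear wall because the arm hid it, but the front wall was unmoved at x = 0.540.
- **Grip on the head:** the opening reads 17.3–17.5 mm. The 16 mm knob read about 14.3 mm, the same 1.7 mm under, so this matches the 19 mm flats. The grasp point is about 6 mm from the measured head centre. The pose was steady and the wrist force was under 2 N.
- **Bystanders:** I did not measure them at the end. No unexpected contact force showed at any reading.

**What disagreed**
- **Reported TCP:** it lies about 40 mm ahead of the real pad tips, according to the wrist depth and top pictures, so my first grip on the knob closed on air above it. I took the grasp point as 59 mm behind the reported TCP from then on, and both later grips landed. If the judge measures from the reported frame instead, the 16 mm distance check would fail.
- **Knob triangulation:** triangulating the knob's tip from two views gave z = 0.116 m, against about 0.104 m from both depth pictures. I used the depth value.
- **Scene camera:** it could not confirm either of these, because the arm blocked its view.

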